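# Open the push-and-turn bench air outlet

## Task

Open the compressed-air outlet on the laboratory bench: it is the one with the straight bar handle, not the one with the round knob. Its tap is locked until it is pushed: press the bar handle fully down against its spring, turn it anticlockwise (seen from above) about 60 degrees until its stop while it is held down, then let go so that it springs up again in the open position. Leave the tap of the other outlet alone.

Things in the scene. Friction and masses are not known exactly. Their poses are not given: they have to be found in the camera images.
- tap_grip (a point): Grip point of the bar tap, on its upright turning axis, 103 mm above the bench, 14 mm under the bar's top. Black bar 64 mm long, 16 wide, 36 high, on a black skirt 56 mm across, 6 thick (skirt top 22 mm under the point). Moves with the handle: x along the bar away from the white line on its top, y across, z up. Fixed grey box below: 100 x 90 mm, 60 high, brass nozzle on the robot's side.
- tap_turn (a joint): Turn of the bar handle, rad, growing anticlockwise seen from above: about 0 = shut (start), 1.10 = open, at its stop. Friction only 0.03 N m. A tooth inside locks it unless it is pushed down 5 mm or more; then it turns freely. Let go past 0.86 it springs up and is locked open; let go between, it stays half down.
- tap_press (a joint): How far the bar handle is pushed straight down, m: 0 = up, 0.008 = fully down on a hard stop. Spring: about 3 N to start, 8 N fully down; it rises by itself when let go at either end of the turn.
- other_tap (a point): White mark on the flat top of the other outlet's tap, 20 mm from its axis towards its nozzle, 111 mm above the bench. That tap is a round black fluted knob, 57 mm across, on a box like the first; it too can be pressed and turned. Which outlet stands left or right varies. All loose things on the bench are under 100 mm high.

How it is judged:
On the way, in this order (a step that is already met when the one before it is completed fails the run):
1. the bar handle is pressed down (more than 4 mm) (value of joint tap_press above 0.004 m), for 0.05 s.
2. it is turned anticlockwise to open (value of joint tap_turn above 0.85 rad), for 0.1 s.
At the end, for the whole second after the job is handed in: The bar handle is turned open (past 0.85 rad, its stop being at 1.10) and has sprung up again (less than 2 mm down), and the other outlet's tap is as it was (its mark within 6 mm) (value of joint tap_turn above 0.85 rad and value of joint tap_press below 0.002 m and distance of other_tap from where it was at the start of the episode below 0.006 m); the robot touches nothing.
It fails at once if the other outlet's tap is pressed or turned (its mark moves more than 6 mm) (distance of other_tap from where it was at the start of the episode above 0.006 m).
It also fails if it takes over 51 s, if anything falls off the work surface, if the arm or the gripper's body presses on something with over 40 N, if the wrist force passes 120 N, or if a joint passes its speed limit or range.

## Robot

A 6-joint arm with a two-finger parallel gripper is mounted at the origin on the work surface. World frame = base frame: x ahead of the robot, y to its left, z up, the work surface at z = 0. Lengths are in m, angles in rad, forces in N, time in s.
With the tool pointing down it reaches from about 0.225 to 0.875 m from the base axis. Payload 3.4 kg.
Tool frame: the origin (TCP) lies between the finger pads; the fingertips stand 17 mm ahead of it and the grasp point (between the pads) lies 2 mm behind it; y points along the fingers, z is the direction in which the jaws open and shut, and the axes are right-handed (so a half turn about y gives the same grasp; the last joint's range is limited). The gripper opens to 85 mm and grips with 20 to 120 N. Pads are 22 mm wide; open, the fingers measure 114 mm over their backs; the gripper's body (76 mm by 85 mm) begins 54 mm behind the grasp point. The pads swing forward as they close: fully open they stand 13 mm farther back than shut.
Start: joints at [1.19, 0.276, 1.505, -0, 1.361, -0.121], TCP at [0.148, 0.556, 0.248] pointing down, gripper open.
Joint ranges: [-2.89, 2.89], [-0.75, 2.08], [0.22, 2.7], [-1.18, 4.32], [0.11, 2.71], [-2.7, 2.7]. Speed limits (rad/s): [2.57, 2.57, 3.14, 3.14, 3.14, 3.14].

## Interface

Orientations are given as a unit quaternion [w, x, y, z].
In Python, from rig import manip, get_image, camera_model, sign_off, spot_in, silhouettes, spot_point gives the robot as it stands.
- The arm moves only by the tool jog_arm, never from a script. Its argument "targets" is a list of rows, each a list of 3 entries, a list of its own where there are three numbers: the finger opening in m, from 0 to 0.0854, then the shift along the world's x, y, z in m, then the turn about the world's z in rad. In form: [[claw, [x, y, z], spin], ...]. A call has 1 to 10 rows; each row shifts and turns the commanded pose from where the row before left it; what a row does not reach is not made up. A row lasts 1/8 s, in which the tool goes at most 62.5 mm and 10.7 degrees, less where a joint would pass 70% of its speed; a pose out of reach is approached as far as the arm can. A call with a gripper value outside its range is refused whole. The fingers move at their own pace and stop on an object; "force" is the grip in N (left out, the last holds). Time passes only in rows, so rows that do not move let the fingers close. It gives the time, the measured TCP pose, the force and the opening at its end, in the units of the state.
- manip.get_state(): the state, without advancing time (a new reading comes with each control period).
- get_image(name): name is "side" or "top"; returns (picture, depth): 400x640x3 uint8, red, green, blue; 400x640 float32, m along the optical axis (not along the pixel's ray), 0 where there is no reading.
- camera_model(name): a dict with "mtx" (3x3 intrinsics, pixels), "world_from_camera" (4x4, takes a point from camera to world coordinates). Camera axes: x right, y up, looking along -z (the intrinsics and any distortion apply to the point x, -y, -z); pixel columns grow to the right and rows downward; lengths in m; the calibration is good to about 2 mm. A picture is of the moment at which its call begins. camera_model takes no time and is no camera call.
- sign_off(): hands the job in, once; it reports no verdict.
Trained networks look in the newest picture that a camera, given by its name, has taken for a name from the list of things; names that differ only in an ending like _2 or _b are one class to them, and where a whole thing is asked for, a point or a joint stands for the part that bears it (a point fixed in the world has none). Each returns a list of dicts, best first, with "score" (0 to 1); they miss things now and then, are a little off and sometimes report something else, mostly with a low value. They report only what shows in the picture. A call takes as long as a camera call.
- spot_in(name, camera): "position" ([column, row] in pixels, amid what is visible of it).
- silhouettes(name, camera): "mask" (400x640 bool, what is visible of it) and "position" ([column, row] in pixels, amid what is visible of it).
- spot_point(name, camera): "position" ([column, row] in pixels: a listed point, or the origin of a listed thing).
The state is a dict: "clock": time; "qpos": joint angles; "qd": joint speeds; "effort": joint torques, N m; "position": TCP position; "ee_rot": TCP orientation; "contact_force": force on the tool from outside, world axes, zero at the start; "moment": the same for the moment, N m; "width": finger opening in m.
Only numpy, scipy, OpenCV 4.12 (cv2) and the standard library are available. Lean on these libraries where they do the work, as an engineer would, in place of code of your own. Each camera call takes 0.05 s, during which the arm holds its last target.

## Working session

There is one attempt and no reset: what is moved stays moved. The work goes in short steps, Python scripts to look and compute and a tool call to move; the robot and the scene stay as the last step left them, time stands still between calls to the robot, and variables do not carry over. Pictures are saved under pics/ and viewed, and the job is handed in when it is done.

Besides the shell and the picture viewer there is one more tool, called after "Emit:" as name(argument=value, ...) on one line, values as JSON. jog_arm: Moves the arm, as the interface text tells. Its arguments: {"type":"object","properties":{"targets":{"type":"array","items":{"type":"array"}},"force":{"type":"number"}},"required":["targets"]}

```bash
mkdir -p pics; ls
cat > h.py <<'E'
import numpy as np,cv2
from rig import *
def px2w(cam,u,v,depth=None,z=None):
    m=camera_model(cam);K=np.array(m["mtx"]);T=np.array(m["world_from_camera"])
    r=np.linalg.inv(K)@[u,v,1.]
    d=T[:3,:3]@np.array([r[0],-r[1],-r[2]]);o=T[:3,3]
    s=depth if depth is not None else (z-o[2])/d[2]
    return o+s*d
E
python3 - <<'E'
from h import *
print(manip.get_state())
for c in("top","side"):
    im,d=get_image(c);cv2.imwrite(f"pics/{c}0.png",im[:,:,::-1])
    np.save(c+"d.npy",d)
    print(c,{k:np.round(v,3).tolist() for k,v in camera_model(c).items() if hasattr(v,'__len__') and not isinstance(v,str)})
    for n,z in(("tap_grip",.103),("other_tap",.111)):
        for r in spot_point(n,c)[:3]:
            u,v=r["position"];print(n,r["score"],u,v,d[int(v),int(u)],px2w(c,u,v,z=z),px2w(c,u,v,depth=d[int(v),int(u)]))
E
```

```text
pics
{'clock': 0.0, 'qpos': array([ 1.18997246e+00,  2.76582148e-01,  1.50613169e+00, -4.62282788e-05,
        1.36067086e+00, -1.21011566e-01]), 'qd': array([ 0.00069785,  0.00087513,  0.00177094,  0.0002214 , -0.00014831,
       -0.0011972 ]), 'effort': array([-1.05488216e-03, -4.16778445e+01, -2.45796007e+01, -3.16848927e-04,
        1.11560643e-02, -3.74022545e-05]), 'position': array([0.14756037, 0.5552363 , 0.24744757]), 'ee_rot': array([-0.70053119,  0.70176661, -0.09173778,  0.09145411]), 'contact_force': array([ 0.10785212,  1.16639671, -0.55348328]), 'moment': array([-0.00620686, -0.02406479,  0.00852946]), 'width': 0.0849997044135106}
top {'mtx': [[421.752, 0.0, 315.991], [0.0, 421.752, 195.304], [0.0, 0.0, 1.0]], 'world_from_camera': [[-0.016, 0.985, -0.172, 0.409], [-0.999, -0.024, -0.041, -0.018], [-0.045, 0.171, 0.984, 0.757], [0.0, 0.0, 0.0, 1.0]]}
tap_grip 0.68 449.2 162.6 0.6503929 [ 0.57045164 -0.20151762  0.103     ] [ 0.56706652 -0.19767708  0.11671273]
other_tap 0.88 236.5 170.5 0.6683878 [0.56485074 0.13458582 0.111     ] [0.56461555 0.13435536 0.11197489]
side {'mtx': [[379.655, 0.0, 320.735], [0.0, 379.655, 203.38], [0.0, 0.0, 1.0]], 'world_from_camera': [[0.884, 0.243, -0.398, 0.277], [-0.467, 0.458, -0.757, -0.506], [-0.001, 0.855, 0.519, 0.504], [0.0, 0.0, 0.0, 1.0]]}
tap_grip 0.89 400.7 291.7 0.5439471 [ 0.57241326 -0.19788286  0.103     ] [ 0.5647647  -0.2058724   0.11339316]
other_tap 0.74 300.2 187.6 0.8124146 [0.57081585 0.14541271 0.111     ] [0.5704703  0.14464541 0.11146268]
```

View pics/top0.png

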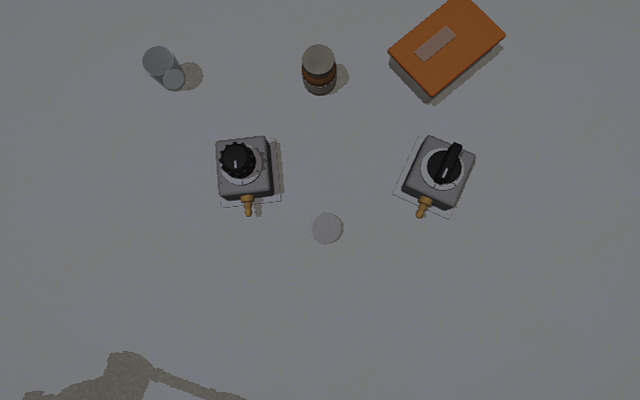

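View pics/side0.png

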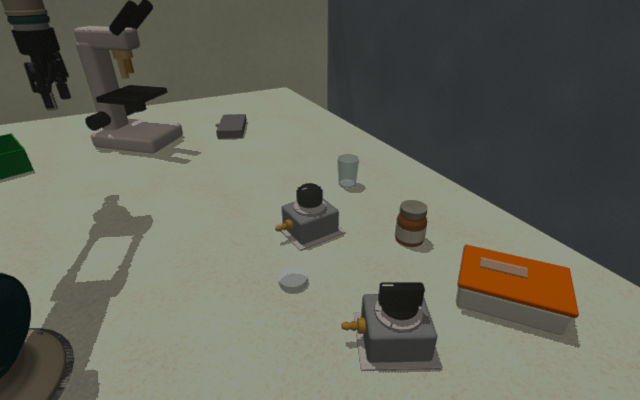

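Run:
```python
from h import *
d=np.load("topd.npy")
for c in("top","side"):
    d=np.load(c+"d.npy")
    get_image(c)
    s=silhouettes("tap_grip",c)
    print(c,[(x["score"],x["mask"].sum(),x["position"]) for x in s])
    vs,us=np.nonzero(d>0)
    P=np.array([px2w(c,u,v,depth=d[v,u]) for u,v in zip(us,vs)])
    near=np.hypot(P[:,0]-.568,P[:,1]+.2)<.05
    print("n",near.sum(), np.histogram(P[near][:,2],bins=np.arange(.05,.13,.006)))
    m=near&(P[:,2]>.108)&(P[:,2]<.13)
    if m.sum()>5:
        Q=P[m];rect=cv2.minAreaRect((Q[:,:2]*1000).astype(np.float32));w,V=np.linalg.eigh(np.cov(Q[:,:2].T));a=V[:,1]
        print(m.sum(),Q.mean(0),rect,np.arctan2(a[1],a[0]),np.median(Q[:,2]))
    if c=="side":
        t=(us>70)&(us<190)&(vs<150); t2=t&(P[:,0]<1.2)&(P[:,1]<1.5)
        print("micro",P[t2].min(0),P[t2].max(0))
        t=(us<80)&(vs<120)&(vs>25);print("grip",np.median(P[t],0))
    big=(P[:,2]>.12)
    print("high",[ (np.round(P[big].min(0),2),np.round(P[big].max(0),2))])
im,_=get_image("top")
cv2.imwrite("pics/crop.png",cv2.resize(im[120:230,380:500,::-1],None,fx=5,fy=5,interpolation=cv2.INTER_CUBIC))
```

```text
top [(0.61, np.int64(1093), [444.5, 164.7])]Traceback (most recent call last):
  File "<stdin>", line 9, in <module>
  File "h.py", line 4, in px2w
    m=camera_model(cam);K=np.array(m["mtx"]);T=np.array(m["world_from_camera"])
ValueError: time passes only in moves, steps and waits
```

```bash
cat >> h.py <<'E'
def cloud(c,d):
    m=camera_model(c);K=np.array(m["mtx"]);T=np.array(m["world_from_camera"])
    vs,us=np.nonzero(d>0)
    r=np.linalg.inv(K)@np.stack([us,vs,np.ones(len(us))])
    P=T[:3,:3]@(r*np.array([[1],[-1],[-1]])*d[vs,us])+T[:3,3:]
    return us,vs,P.T
E
python3 - <<'E'
from h import *
for c in("top","side"):
    d=np.load(c+"d.npy")
    us,vs,P=cloud(c,d)
    near=np.hypot(P[:,0]-.568,P[:,1]+.2)<.05
    m=near&(P[:,2]>.108)&(P[:,2]<.13)
    Q=P[m];rect=cv2.minAreaRect((Q[:,:2]*1000).astype(np.float32));w,V=np.linalg.eigh(np.cov(Q[:,:2].T));a=V[:,1]
    print(c,m.sum(),Q.mean(0),rect,np.arctan2(a[1],a[0]),np.median(Q[:,2]))
    if c=="side":
        t=(us>70)&(us<190)&(vs<150); t2=t&(P[:,0]<1.2)&(P[:,1]<1.5)
        print("micro",np.percentile(P[t2],[1,50,99],axis=0))
        t=(us<80)&(vs<120)&(vs>25);print("grip",np.median(P[t],0))
im,_=get_image("top")
cv2.imwrite("pics/crop.png",cv2.resize(im[120:230,380:500,::-1],None,fx=5,fy=5,interpolation=cv2.INTER_CUBIC))
E
```

```text
top 447 [ 0.56809235 -0.19665403  0.116927  ] ((569.7528076171875, -198.1354217529297), (16.218618392944336, 64.82565307617188), 62.19773864746094) 2.6552233051965395 0.1173775399865501
side 535 [ 0.56802611 -0.20291385  0.1158291 ] ((569.67626953125, -201.2853546142578), (16.868879318237305, 63.63121032714844), 65.43379211425781) 2.654811522078354 0.11741820961599603
micro [[ 0.09111609  0.76442939 -0.00194421]
 [ 0.28949752  0.89204366  0.1265868 ]
 [ 0.50766059  1.32167106  0.42675916]]
grip [0.06203946 2.17079492 0.15475983]
```

View pics/crop.png

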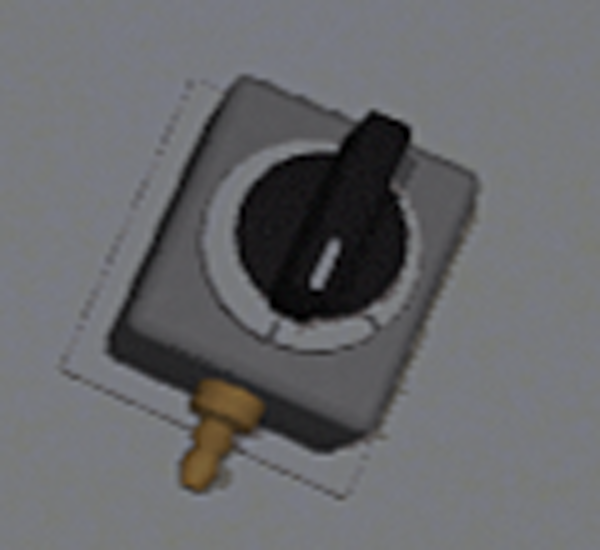

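Run:
```python
from h import *
from scipy.spatial.transform import Rotation as R
s=manip.get_state();q=s["ee_rot"];M=R.from_quat(np.r_[q[1:],q[0]]).as_matrix()
print(M.round(3)); a=np.arctan2(M[1,2],M[0,2]);print("jaw ang",a, "need",[( -.487+np.pi/2-a)+k*np.pi for k in(-1,0,1)])
print("dq1",np.arctan2(-.199,.5697)-s["qpos"][0],s["clock"],s["position"])
```

```text
[[ 0.966 -0.     0.257]
 [-0.257 -0.     0.966]
 [-0.    -1.    -0.   ]]
jaw ang 1.3109817658312362 need [np.float64(-3.368778092626133), np.float64(-0.2271854390363397), np.float64(2.9144072145534534)]
dq1 -1.5260704052016643 0.45 [0.14770569 0.55570259 0.24824656]
```

Emit:
jog_arm(targets=[[0.085,[0.02,-0.038,0],-0.16],[0.085,[0.02,-0.038,0],-0.16],[0.085,[0.02,-0.038,0],-0.16],[0.085,[0.02,-0.038,0],-0.16],[0.085,[0.02,-0.038,0],-0.16],[0.085,[0.02,-0.038,0],-0.16],[0.085,[0.02,-0.038,0],-0.16],[0.085,[0.02,-0.038,0],-0.16],[0.085,[0.02,-0.038,0],-0.16],[0.085,[0.02,-0.038,0],-0.16]], force=50)

```text
clock: 1.7
position: [0.3483, 0.1745, 0.2486]
ee_rot: [-0.422, 0.421, -0.568, 0.568]
contact_force: [0.8, 0.3, 0.0]
width: 0.0851
```

Emit:
jog_arm(targets=[[0.085,[0.022,-0.038,0],-0.17],[0.085,[0.022,-0.038,0],-0.17],[0.085,[0.022,-0.038,0],-0.17],[0.085,[0.022,-0.038,0],-0.17],[0.085,[0.022,-0.038,0],-0.17],[0.085,[0.022,-0.038,0],-0.17],[0.085,[0.022,-0.038,0],-0.17],[0.085,[0.022,-0.038,0],-0.17],[0.085,[0.022,-0.038,0],-0.17],[0.085,[0,0,0],0]])

```text
clock: 2.95
position: [0.5471, -0.169, 0.2477]
ee_rot: [0.088, -0.089, -0.701, 0.702]
contact_force: [-0.1, 1.0, -0.3]
width: 0.0847
```

```bash
cat > st.py <<'E'
from h import *
from scipy.spatial.transform import Rotation as R
s=manip.get_state();q=s["ee_rot"];M=R.from_quat(np.r_[q[1:],q[0]]).as_matrix()
a=np.arctan2(M[1,2],M[0,2]);print("jaw ang",a,"remaining",.5697-s["position"][0],-.199-s["position"][1],(-2.058-a+np.pi)%(2*np.pi)-np.pi,"z",s["position"][2],"tool y",M[:,1].round(3))
print(s["qpos"].round(3),s["contact_force"].round(2),s["moment"].round(2),s["clock"],s["width"])
E
python3 st.py
```

```text
jaw ang -1.8219196201028738 remaining 0.02257655084538912 -0.029956881058263718 -0.23608037989712605 z 0.2477447167412271 tool y [ 0.    -0.001 -1.   ]
[-4.210e-01  2.720e-01  1.511e+00 -1.000e-03  1.357e+00  1.401e+00] [-0.06  0.98 -0.33] [ 0.05  0.03 -0.01] 2.95 0.08465714926888024
```

Emit:
jog_arm(targets=[[0.085,[0.011,-0.015,0],-0.118],[0.085,[0.0115,-0.015,0],-0.118],[0.085,[0,0,-0.04],0],[0.085,[0,0,-0.04],0],[0.085,[0,0,0],0]])

```text
clock: 3.58
position: [0.5655, -0.1942, 0.1655]
ee_rot: [-0.172, 0.166, 0.687, -0.686]
contact_force: [-0.7, 0.2, 0.1]
width: 0.0851
```

```bash
python3 st.py
python3 - <<'E'
from h import *
for c in("top","side"):
    im,d=get_image(c)
    if c=="top": im=im[100:260,340:560]
    else: im=im[180:380,290:510]
    cv2.imwrite(f"pics/{c}1.png",cv2.resize(im[:,:,::-1],None,fx=2.7,fy=2.7,interpolation=cv2.INTER_CUBIC))
E
```

```text
jaw ang -2.0535987244571023 remaining 0.004172297762501054 -0.0047540593395555275 -0.004401275542897487 z 0.16548059162828904 tool y [-0.007  0.004 -1.   ]
[-0.447  0.369  1.578  0.     1.202  1.606] [-0.7   0.16  0.12] [-0.02  0.02  0.03] 3.575 0.08506269984146954
```

View pics/top1.png

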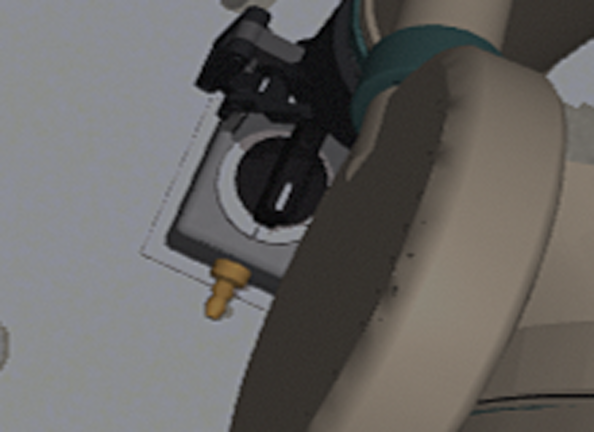

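View pics/side1.png

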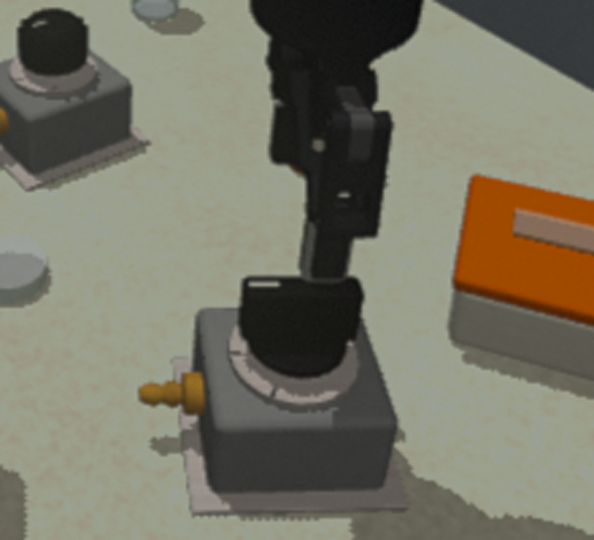

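```bash
python3 st.py
```

```text
jaw ang -2.053993851211194 remaining 0.0012114659702084918 -0.003184761684825149 -0.004006148788805675 z 0.16933958151844997 tool y [ 0.001 -0.    -1.   ]
[-0.447  0.367  1.572  0.     1.202  1.606] [-0.58 -0.01  0.31] [0.03 0.01 0.  ] 3.675 0.0848864772099114
```

Emit:
jog_arm(targets=[[0.085,[0.001,-0.003,-0.021],0],[0.085,[0,0,-0.021],0],[0.085,[0,0,-0.02],0],[0.085,[0,0,0],0],[0.085,[0,0,0],0]])

```text
clock: 4.3
position: [0.5705, -0.1997, 0.1084]
ee_rot: [0.168, -0.171, -0.686, 0.687]
contact_force: [0.6, -0.8, 0.6]
width: 0.0851
```

```bash
python3 st.py
python3 - <<'E'
from h import *
for c in ["side"]:
    im,d=get_image(c)
    im=im[180:380,290:510]
    cv2.imwrite(f"pics/{c}2.png",cv2.resize(im[:,:,::-1],None,fx=2.7,fy=2.7,interpolation=cv2.INTER_CUBIC))
E
```

```text
jaw ang -2.054680599698267 remaining -0.0007981949244332265 0.0007036629622483026 -0.0033194003017329443 z 0.1084179094196723 tool y [ 0.003 -0.002 -1.   ]
[-0.452  0.423  1.648 -0.     1.067  1.603] [ 0.55 -0.8   0.6 ] [-0.02  0.01 -0.02] 4.3 0.08507301369541166
```

View pics/side2.png

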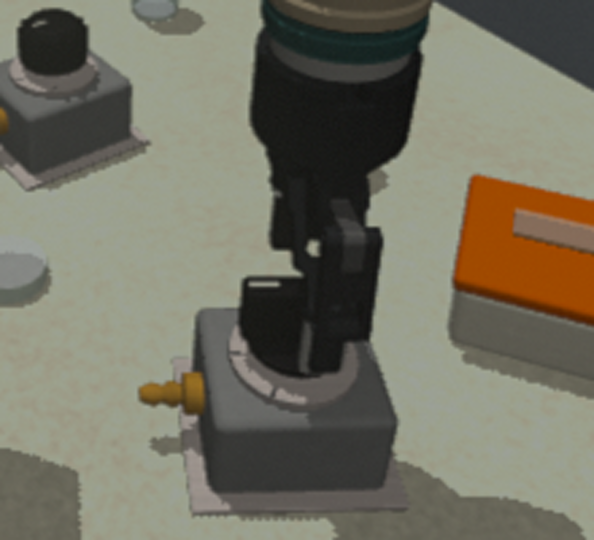

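Emit:
jog_arm(targets=[[0.0,[0,0,0],0],[0.0,[0,0,0],0],[0.0,[0,0,0],0],[0.0,[0,0,0],0],[0.0,[0,0,0],0],[0.0,[0,0,0],0],[0.0,[0,0,0],0],[0.0,[0,0,0],0]], force=50)

```text
clock: 5.35
position: [0.5698, -0.1982, 0.1067]
ee_rot: [-0.169, 0.17, 0.687, -0.686]
contact_force: [2.4, 3.6, 2.5]
width: 0.015
```

```bash
python3 st.py
```

```text
jaw ang -2.055385196446157 remaining -0.0001230245233615479 -0.0008079495031514672 -0.002614803553842915 z 0.1066856990448508 tool y [ 0.001  0.002 -1.   ]
[-0.451  0.425  1.65   0.002  1.066  1.603] [2.41 3.59 2.48] [ 0.67 -0.2  -0.06] 5.35 0.014985036784192541
```

Gripped (15–16 mm). Press down.

Emit:
jog_arm(targets=[[0.0,[0,0,-0.003],0],[0.0,[0,0,-0.003],0],[0.0,[0,0,-0.002],0],[0.0,[0,0,0],0],[0.0,[0,0,0],0]])

```text
clock: 5.98
position: [0.5698, -0.1982, 0.0995]
ee_rot: [-0.169, 0.17, 0.687, -0.686]
contact_force: [1.0, 5.4, 8.0]
width: 0.0149
```

```bash
python3 st.py
```

```text
jaw ang -2.0553178677175308 remaining -0.00011074531682564448 -0.0008394111254311498 -0.002682132282469052 z 0.09946238544015225 tool y [ 0.001  0.001 -1.   ]
[-0.451  0.432  1.659  0.002  1.05   1.603] [0.98 5.39 8.01] [ 0.79  0.02 -0.05] 5.975 0.014920189010955062
```

Emit:
jog_arm(targets=[[0.0,[0,0.001,-0.001],0],[0.0,[0,0,-0.001],0],[0.0,[0,0,0],0],[0.0,[0,0,0],0]])

```text
clock: 6.48
position: [0.5698, -0.1981, 0.0986]
ee_rot: [0.169, -0.17, -0.686, 0.687]
contact_force: [-1.1, 3.8, 11.5]
width: 0.0155
```

```bash
python3 st.py
```

```text
jaw ang -2.054804889761008 remaining -0.00011177781150606414 -0.0009056192929737528 -0.003195110238991994 z 0.09860608093221014 tool y [ 0.002 -0.001 -1.   ]
[-0.45   0.432  1.661  0.     1.046  1.605] [-1.12  3.81 11.52] [ 0.58  0.3  -0.01] 6.475 0.015494353863354708
```

On the hard stop (8.1 mm, 11.5 N). Turn anticlockwise.

Emit:
jog_arm(targets=[[0.0,[0,0.001,0],0.14],[0.0,[0,0,0],0.14],[0.0,[0,0,0],0.14],[0.0,[0,0,0],0.14]])

```text
clock: 6.98
position: [0.5698, -0.1985, 0.0986]
ee_rot: [-0.029, 0.028, -0.705, 0.708]
contact_force: [-2.5, 0.2, 11.3]
width: 0.0154
```

```bash
python3 st.py
```

```text
jaw ang -1.4899522306953068 remaining -0.00010172398853069975 -0.0005372612636190266 -0.5680477693046928 z 0.09862883633943795 tool y [ 0.002 -0.003 -1.   ]
[-0.449  0.432  1.662 -0.002  1.045  1.042] [-2.45  0.17 11.32] [ 0.06  0.33 -0.02] 6.975 0.015424568355948857
```

Emit:
jog_arm(targets=[[0.0,[0,0,0],0.14],[0.0,[0,0,0],0.14],[0.0,[0,0,0],0.14],[0.0,[0,0,0],0.09],[0.0,[0,0,0],0.02],[0.0,[0,0,0],0]])

```text
clock: 7.72
position: [0.57, -0.1988, 0.0986]
ee_rot: [-0.212, 0.211, -0.673, 0.676]
contact_force: [-1.7, 0.7, 11.7]
width: 0.0153
```

```bash
python3 st.py
```

```text
jaw ang -0.9641691012314307 remaining -0.0003089683180936831 -0.0001920202715608721 -1.093830898768569 z 0.09862307719643482 tool y [ 0.003 -0.004 -1.   ]
[-0.45   0.432  1.661 -0.002  1.044  0.516] [-1.66  0.66 11.68] [-0.04  0.22  0.03] 7.725 0.015298224655833616
```

Emit:
jog_arm(targets=[[0.0,[0,0,0.003],0],[0.0,[0,0,0.003],0],[0.0,[0,0,0.002],0],[0.0,[0,0,0],0],[0.085,[0,0,0],0],[0.085,[0,0,0],0],[0.085,[0,0,0],0],[0.085,[0,0,0],0],[0.085,[0,0,0],0],[0.085,[0,0,0],0]])

```text
clock: 8.98
position: [0.5692, -0.1972, 0.1043]
ee_rot: [0.211, -0.211, 0.675, -0.675]
contact_force: [0.3, -0.0, -0.1]
width: 0.0848
```

```bash
python3 st.py
```

```text
jaw ang -0.964965810774365 remaining 0.000488371459927639 -0.0017886067219040902 -1.0930341892256346 z 0.104307837564284 tool y [-0.  0. -1.]
[-0.449  0.426  1.655 -0.     1.061  0.516] [ 0.31 -0.   -0.06] [-0.02 -0.01  0.02] 8.975 0.08479699484272822
```

Clear of contact. Rise and back off to the robot's side for a look.

Emit:
jog_arm(targets=[[0.085,[0,0,0.03],0],[0.085,[0,0,0.05],0],[0.085,[0,0,0.05],0],[0.085,[-0.04,0,0.02],0],[0.085,[-0.05,0,0],0],[0.085,[-0.05,0,0],0],[0.085,[-0.05,0,0],0],[0.085,[-0.05,0,0],0],[0.085,[0,0,0],0],[0.085,[0,0,0],0]])

```text
clock: 10.22
position: [0.3298, -0.1976, 0.2548]
ee_rot: [-0.211, 0.21, -0.674, 0.676]
contact_force: [-0.2, 0.6, 0.3]
width: 0.085
```

```bash
python3 st.py
python3 - <<'E'
from h import *
for c in("top","side"):
    im,d=get_image(c);cv2.imwrite(f"pics/{c}3.png",im[:,:,::-1])
    for r in spot_point("other_tap",c)[:1]: print(c,"other",r["score"],r["position"],px2w(c,*r["position"],z=.111))
    us,vs,P=cloud(c,d)
    m=(np.hypot(P[:,0]-.568,P[:,1]+.2)<.05)&(P[:,2]>.104)&(P[:,2]<.13)
    if m.sum()<9: print(c,m.sum());continue
    Q=P[m];w,V=np.linalg.eigh(np.cov(Q[:,:2].T));a=V[:,1]
    print(c,m.sum(),cv2.minAreaRect((Q[:,:2]*1000).astype(np.float32)),"turn",(np.arctan2(a[1],a[0])-2.655)%np.pi,"z",np.median(Q[:,2]))
E
```

```text
jaw ang -0.9656194110400549 remaining 0.23990988971087385 -0.0013884560666112267 -1.0923805889599452 z 0.2548191364098219 tool y [ 0.002 -0.001 -1.   ]
[-0.722 -0.024  1.848  0.     1.315  0.244] [-0.17  0.64  0.29] [ 0.05 -0.03 -0.01] 10.225 0.08499345767808422
top other 0.74 [238.4, 172.3] [0.56183984 0.13149702 0.111     ]
top 516 ((569.4585571289062, -197.81781005859375), (63.88294982910156, 16.396915435791016), 34.58103561401367) turn 1.0936874171691127 z 0.11718157052874856
side other 0.73 [298.3, 191.2] [0.56059215 0.13305828 0.111     ]
side 460 ((569.4743041992188, -200.60806274414062), (63.78845977783203, 16.315454483032227), 34.45067596435547) turn 1.0872752405419348 z 0.11779602972925898
```

View pics/top3.png

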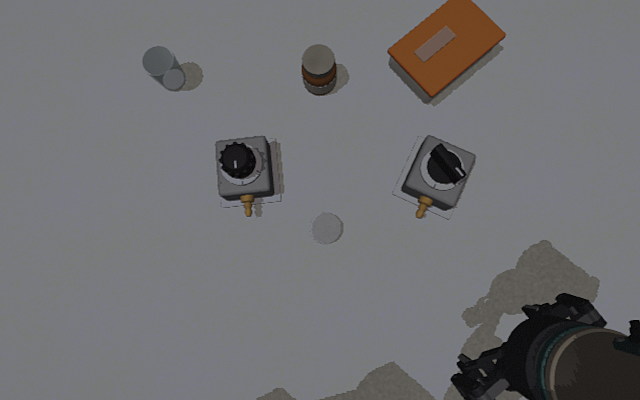

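View pics/side3.png

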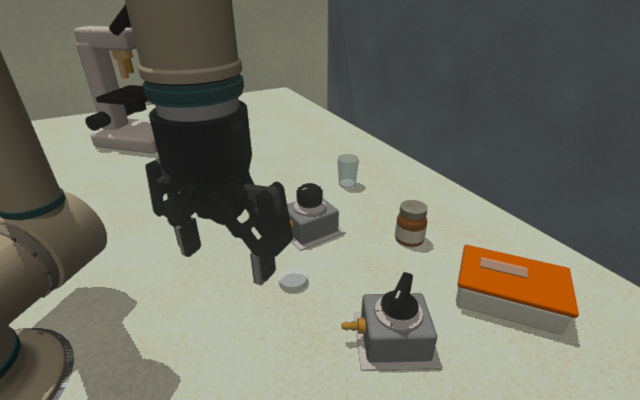

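The bar handle has turned about 1.09 rad. Its top is back at 117 mm, the starting height. The knob in the top picture at (237,160) looks unchanged, and the gripper is clear of everything.

```bash
python3 -c "
from rig import *
print(sign_off())"
```

```text
the job is handed in; nothing more can be done
None
```

The compressed-air outlet is open. I gripped the bar handle (the right-hand outlet) and pressed it about 8 mm down to its hard stop. I then turned it anticlockwise by about 1.09 rad, let it spring up, released it and backed the arm away. The job was handed in after about 10.3 s on the robot's clock, and sign-off gives no verdict.

- **Bar handle:** in the last depth pictures it was turned 1.09 rad (top camera) and 1.087 rad (side camera). Its top was at 117–118 mm, the same height as at the start, so it has sprung up.
- **Robot:** the gripper was at about 0.25 m height, and the force reading was close to zero.
- **Other tap:** it looks the same in both pictures, and the arm never came near it. The network's estimate of its mark did disagree with the first one, by about 4 mm from the top camera and 16 mm from the side camera. I took this as detector noise: the two cameras already differed by about 12 mm at the start, and the gripper partly hid that outlet in the last side picture.

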